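# Put the mixed-up lids back on their carved boxes

## Robot

A 7-joint arm with a two-finger parallel gripper is mounted at the origin on the work surface. World frame = base frame: x ahead of the robot, y to its left, z up, the work surface at z = 0. Lengths are in m, angles in rad, forces in N, time in s.
With the tool pointing down it reaches from about 0.425 to 0.825 m from the base axis. Payload 3.6 kg.
Tool frame: the origin (TCP) lies midway between the tips of the shut fingers; the grasp point (between the pads) lies 19 mm behind it; x points along the fingers, y is the direction in which the jaws open and shut, and the axes are right-handed (so a half turn about x gives the same grasp; the last joint's range is limited). The gripper opens to 93 mm and grips with 3 to 60 N. Pads are 15 mm wide; open, the fingers measure 128 mm over their backs; the gripper's body (75 mm by 188 mm) begins 65 mm behind the grasp point.
Start: joints at [-1.202, 0.615, -0.013, 1.423, 0.008, 1.103, -0.04], TCP at [0.251, 0.6, 0.191] pointing down, gripper open.
Joint ranges: [-3.12, 3.12], [-0.3, 2.06], [-1.34, 1.32], [0.26, 2.42], [-1.36, 4.5], [0.01, 1.98], [-2.84, 2.84]. Speed limits (rad/s): [2.79, 2.79, 3.14, 3.14, 3.14, 3.14, 3.14].

## Interface

Orientations are given as [roll, pitch, yaw] about the fixed x, y, z axes, in that order (R = Rz(yaw) Ry(pitch) Rx(roll)).
In Python, from workcell import robot gives the robot as it stands.
- The arm moves only by the tool move_arm, never from a script. Its arguments are lists of equal length, an entry for each row: "translation": the shift along the tool's x, y, z in mm, a list of three; "roll": the turn about the tool's x in degrees; "jaw": the closure, from 0 (fully open) to 1 (shut). In form: {"translation": [[dx, dy, dz], ...], "roll": [roll, ...], "jaw": [jaw, ...]}. A call has exactly 8 rows; each row is the pose to reach, as a shift and turn from the pose commanded when the call began, along the tool's axes at that moment; what a row does not reach only later rows make up. A row lasts 1/12 s, in which the tool goes at most 41.7 mm and 7.16 degrees, less where a joint would pass 70% of its speed; a pose out of reach is approached as far as the arm can. A call with a gripper value outside its range is refused whole. The fingers move at their own pace and stop on an object; the grip force is fixed at half the most. Time passes only in rows, so rows that repeat a pose let the fingers close, or fill a call up. It gives the time, the measured TCP pose, the force and the opening at its end, in the units of the state.
- robot.state(): the state, without advancing time (a new reading comes with each control period).
- robot.snapshot(name): name is "scene" or "top" or "wrist"; returns a dict with "image" (480x640x3 uint8, red, green, blue), "mtx" (3x3 intrinsics, pixels), "R" (3x3) and "t" (3): a world point X has camera coordinates R X + t; the wrist camera has in their place "T_tool_cam" (4x4, takes a point from camera to tool coordinates, whose origin is the TCP and whose axes are the tool frame's). Camera axes: x right, y down, z forward; pixel columns grow to the right and rows downward; lengths in m; the calibration is good to about 2 mm. A picture is of the moment at which its call begins: read the wrist's pose just before it. There is no depth.
- robot.close_job(): hands the job in, once; it reports no verdict.
Trained networks look in a picture, given as the dict that the camera call returned (one of the last four; its "shot" number tells which), for a name from the list of things; names that differ only in an ending like _2 or _b are one class to them, and where a whole thing is asked for, a point or a joint stands for the part that bears it (a point fixed in the world has none). Each returns a list of dicts, best first, with "score" (0 to 1); they miss things now and then, are a little off and sometimes report something else, mostly with a low value. They report only what shows in the picture. A call takes as long as a camera call. They do not tell look-alikes from the thing itself.
- robot.masks_of(picture, label): "mask" (480x640 bool, what is visible of it) and "position" ([column, row] in pixels, amid what is visible of it).
The state is a dict: "time_s": time; "joint_positions": joint angles; "joint_velocities": joint speeds; "joint_efforts": joint torques, N m; "tool_pos": TCP position; "ee_rot": TCP orientation; "wrist_force": force on the tool from outside, world axes, zero at the start; "moment": the same for the moment, N m; "gripper_width": finger opening in m.
Only numpy, scipy, OpenCV 4.12 (cv2) and the standard library are available. Lean on these libraries where they do the work, as an engineer would, in place of code of your own. Each camera call takes 0.05 s, during which the arm holds its last target. There are 200 camera calls.

## Task

The lids of the three carved boxes have been put back on the wrong boxes: give each box its own lid, matched by shape, fully home on the rim and squared up with its box. The wood is freshly waxed, so lay a lid aside only on the grey felt pad, never on the bare bench, and set lids down rather than drop them. Leave the boxes standing where they are, and do not disturb the gouge, the mallet or the wax tin.

Things in the scene. Friction and masses are not known exactly. Their poses are not given: they have to be found in the camera images.
- box_round: round box with a belly: 126 mm across the belly, 94 mm across the rim, round mouth 72 mm across. Open-topped, brown wood, loose, 0.5 kg. Origin: centre of its underside, z up; flat rim 64 mm above it.
- box_square: square box, 100 x 100 mm with a 112 mm foot moulding, walls 10 mm, mouth 80 x 80 mm; x and y lie along its sides. Open-topped, brown wood, loose, 0.5 kg. Origin: centre of its underside, z up; flat rim 64 mm above it.
- box_oblong: oblong box, 140 mm (along its x) by 60 mm (along its y), foot moulding 152 x 72 mm, walls 10 mm, mouth 120 x 40 mm. Open-topped, brown wood, loose, 0.5 kg. Origin: centre of its underside, z up; flat rim 64 mm above it.
- lid_round: round lid, plate 92 mm across, plug 56 mm across, round upright knob 25 mm across in the middle. Starts on the oblong box. Origin: centre of the plug's underside, z up; plug 0 to 8 mm, plate 8 to 18, knob 18 to 48. Home: origin 56 mm above the box's (plate on the rim, plug inside, 8 mm play all round); wrong box: 64 mm. 0.06 to 0.17 kg.
- lid_square: square lid, plate 98 mm, plug 64 mm, square knob 24 x 24 mm in the middle; x and y along the sides of lid and knob. Any quarter turn fits. Starts on the round box. Origin: centre of the plug's underside, z up; plug 0 to 8 mm, plate 8 to 18, knob 18 to 48. Home: origin 56 mm above the box's (plate on the rim, plug inside, 8 mm play all round); wrong box: 64 mm. 0.06 to 0.17 kg.
- lid_oblong: oblong lid, plate 138 mm (along x) by 58 mm, plug 104 x 24 mm, knob a bar 56 mm (x) by 18 mm (y). Fits either way round. Starts on the square box. Origin: centre of the plug's underside, z up; plug 0 to 8 mm, plate 8 to 18, knob 18 to 48. Home: origin 56 mm above the box's (plate on the rim, plug inside, 8 mm play all round); wrong box: 64 mm. 0.06 to 0.17 kg.
- pad: grey felt pad, 140 x 140 mm, 4 mm thick, fixed flat on the bench and empty at the start. Origin: centre of its underside. A lid laid on it has its origin 4 mm above the bench; the lid's centre should be within 65 mm of the pad's.
- gouge: carving gouge lying on the bench, wooden handle 115 mm long and 26 mm thick (towards -x of its frame), steel blade 119 mm long (towards +x), origin on the bench under the ferrule between them. To be left alone.
- mallet: wooden mallet lying on the bench, head 62 x 110 mm and 62 mm high, handle about 190 mm long along its +x, origin on the bench under the head's middle. To be left alone.
- wax_tin: round metal wax tin, 81 mm across, 35 mm high, origin at the centre of its underside. To be left alone.
Things that resemble listed ones, but are neither listed nor needed, are in the scene too. What is shaped like the lid_round but orange or pink is not meant.

How it is judged:
At the end, for the whole second after the job is handed in: Each lid is on the box of its own shape: centres within 10 mm, plate down on the rim (origin 52 to 59 mm above the box's), level within 0.06 rad, the square lid (any quarter turn) and the oblong lid (either way round) in line with their boxes within 0.2 rad, all released and at rest (horizontal distance between lid_round and box_round below 0.01 m and z of lid_round in the frame of box_round between 0.052 and 0.059 m and angle between each of lid_round, lid_square, lid_oblong's own z axis and vertical below 0.06 rad and linear speed of each of lid_round, lid_square, lid_oblong below 0.02 m/s and angular speed of each of lid_round, lid_square, lid_oblong below 0.1 rad/s and horizontal distance between lid_square and box_square below 0.01 m and z of lid_square in the frame of box_square between 0.052 and 0.059 m and horizontal distance between lid_oblong and box_oblong below 0.01 m and z of lid_oblong in the frame of box_oblong between 0.052 and 0.059 m and (angle between the x axis of lid_square and the x axis of box_square, either way round below 0.2 rad or angle between the x axis of lid_square and the y axis of box_square, either way round below 0.2 rad) and angle between the x axis of lid_oblong and the x axis of box_oblong, either way round below 0.2 rad); the robot touches nothing.
It fails at once if a box is shoved more than 30 mm or tipped (distance of any of box_round, box_square, box_oblong from where it was at the start of the episode above 0.03 m or angle between any of box_round, box_square, box_oblong's own z axis and vertical above 0.3 rad).
It fails at once if the gouge, the mallet or the wax tin is moved more than 30 mm (distance of any of gouge, mallet, wax_tin from where it was at the start of the episode above 0.03 m).
It fails at once if a lid is dropped: clear of the fingers it falls faster than 0.7 m/s (about 25 mm) ((linear speed of lid_round above 0.7 m/s and contact force between lid_round and the fingers below 0.01 N) or (linear speed of lid_square above 0.7 m/s and contact force between lid_square and the fingers below 0.01 N) or (linear speed of lid_oblong above 0.7 m/s and contact force between lid_oblong and the fingers below 0.01 N)).
It fails at once if a lid lies on the bare bench (lower than 20 mm with its centre more than 65 mm from the pad's) ((height (world z) of lid_round below 0.02 m and horizontal distance between lid_round and pad above 0.065 m) or (height (world z) of lid_square below 0.02 m and horizontal distance between lid_square and pad above 0.065 m) or (height (world z) of lid_oblong below 0.02 m and horizontal distance between lid_oblong and pad above 0.065 m)).
It also fails if it takes over 104 s, if anything falls off the work surface, if the arm or the gripper's body presses on something with over 40 N, if the wrist force passes 120 N, or if a joint passes its speed limit or range.

## Working session

There is one attempt and no reset: what is moved stays moved. The work goes in short steps, Python scripts to look and compute and a tool call to move; the robot and the scene stay as the last step left them, time stands still between calls to the robot, and variables do not carry over. Pictures are saved under pics/ and viewed, about 12 in all and at most 16, crops included, and the job is handed in when it is done.

Besides the shell and the picture viewer there is one more tool, called after "Emit:" as name(argument=value, ...), one argument or row to a line, values as JSON. move_arm: Moves the arm, as the interface text tells. Its arguments: {"type":"object","properties":{"translation":{"type":"array"},"roll":{"type":"array"},"jaw":{"type":"array"}},"required":["translation","roll","jaw"]}

```bash
mkdir -p pics; ls; cat > h.py <<'E'
import numpy as np, cv2
from workcell import robot
from scipy.spatial.transform import Rotation as Ro
def save(im,n): cv2.imwrite('pics/'+n+'.png',im[:,:,::-1])
def proj(p,X): 
    c=p['R']@np.asarray(X,float)+np.ravel(p['t']); q=np.asarray(p['mtx'])@c; return q[:2]/q[2]
def wristpose(p,s):
    T=np.eye(4); T[:3,:3]=Ro.from_euler('xyz',s['ee_rot']).as_matrix(); T[:3,3]=s['tool_pos']
    W=T@np.asarray(p['T_tool_cam']); p['R']=W[:3,:3].T; p['t']=-W[:3,:3].T@W[:3,3]; return p
def back(p,uv,z):
    R=np.asarray(p['R']);t=np.ravel(p['t']); o=-R.T@t
    d=R.T@np.linalg.inv(p['mtx'])@np.array([uv[0],uv[1],1.]); return o+d*(z-o[2])/d[2]
def get(n):
    s=robot.state(); p=dict(robot.snapshot(n))
    return wristpose(p,s) if n=='wrist' else p
E
python3 - <<'E'
from h import *
s=robot.state(); print({k:np.round(v,3) for k,v in s.items()})
H=dict(lid_round=.082,lid_square=.082,lid_oblong=.082,box_round=.03,box_square=.03,box_oblong=.03,pad=.004,gouge=.01,mallet=.06,wax_tin=.035)
for n in('top','scene'):
    p=get(n); save(p['image'],n)
    for l in H:
        for m in robot.masks_of(p,l)[:3]:
            print(n,l,round(m['score'],2),np.round(m['position']),m['mask'].sum(),np.round(back(p,m['position'],H[l]),3))
E
```

```text
pics
{'time_s': np.float64(0.0), 'joint_positions': array([-1.201,  0.616, -0.013,  1.425,  0.008,  1.103, -0.04 ]), 'joint_velocities': array([ 0.001, -0.001, -0.002,  0.   ,  0.001, -0.   , -0.   ]), 'joint_efforts': array([ 1.0000e-03, -4.5893e+01,  2.0900e-01, -1.6574e+01, -6.1000e-02,
        2.1000e-02,  0.0000e+00]), 'tool_pos': array([0.25 , 0.599, 0.19 ]), 'ee_rot': array([-1.552,  1.568, -1.948]), 'wrist_force': array([ 0.369, -0.061,  0.08 ]), 'moment': array([-0.049, -0.052,  0.035]), 'gripper_width': np.float64(0.093)}
top lid_round 0.96 [480. 358.] 1410 [ 0.253 -0.443  0.082]
top lid_round 0.81 [414. 337.] 1307 [ 0.296 -0.302  0.082]
top lid_round 0.58 [421. 259.] 1442 [ 0.461 -0.319  0.082]
top lid_square 0.77 [139. 206.] 2075 [0.57  0.284 0.082]
top lid_oblong 0.62 [327. 186.] 1755 [ 0.616 -0.117  0.082]
top box_round 0.69 [160. 223.] 464 [0.538 0.251 0.03 ]
top box_square 0.56 [336. 194.] 1119 [ 0.607 -0.137  0.03 ]
top box_oblong 0.6 [408. 278.] 986 [ 0.421 -0.299  0.03 ]
top pad 0.83 [247. 267.] 3866 [0.444 0.06  0.004]
top gouge 0.73 [338. 304.] 856 [ 0.363 -0.146
[... 181 characters left out ...]
e lid_round 0.73 [159. 275.] 1130 [ 0.38  -0.367  0.082]
scene lid_round 0.58 [210. 285.] 1503 [ 0.475 -0.333  0.082]
scene lid_square 0.65 [421. 176.] 904 [0.557 0.281 0.082]
scene lid_oblong 0.93 [348. 254.] 1543 [ 0.61  -0.114  0.082]
scene box_round 0.84 [425. 200.] 1093 [0.581 0.267 0.03 ]
scene box_round 0.65 [213. 282.] 1515 [ 0.415 -0.282  0.03 ]
scene box_square 0.76 [344. 285.] 2706 [ 0.619 -0.138  0.03 ]
scene box_oblong 0.67 [218. 323.] 1897 [ 0.509 -0.355  0.03 ]
scene pad 0.82 [330. 223.] 1586 [0.435 0.067 0.004]
scene gouge 0.67 [245. 251.] 739 [ 0.364 -0.147  0.01 ]
scene mallet 0.9 [439. 262.] 2957 [ 0.744 -0.003  0.06 ]
scene wax_tin 0.82 [356. 183.] 639 [0.394 0.235 0.035]
```

View pics/top.png

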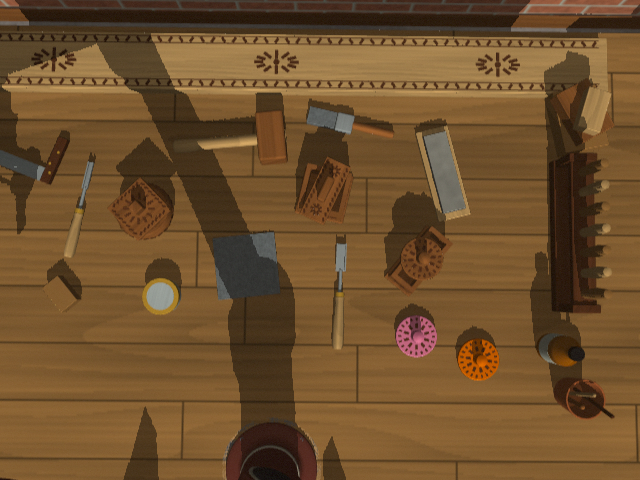

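View pics/scene.png

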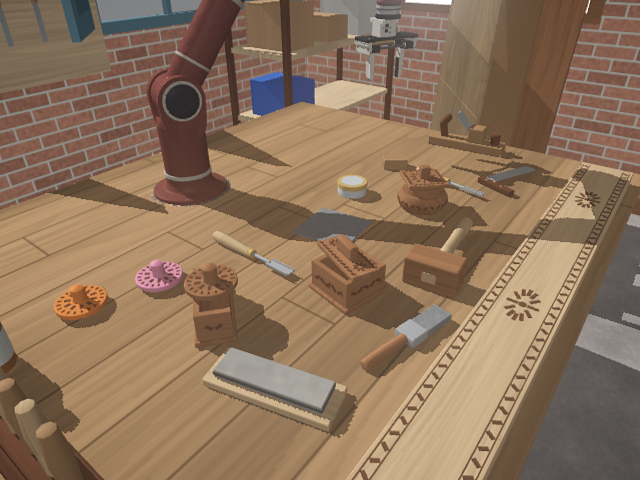

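Brown candidates: `lid_square` is at top (140,206) on the round box, `lid_oblong` at (327,187) on the square box, and `lid_round` at (421,259) on the oblong box. The pink (416,337) and orange (479,360) lids are look-alikes and excluded. The pad at (247,267) is empty. The cycle is: square to pad, round to round, oblong to oblong, square to square.

```bash
cat >> h.py <<'E'
def go(x,y,z,yaw=None,sym=180):
    """shift (mm, tool axes) and roll (deg) to TCP x,y,z with the jaw axis at yaw deg in world, modulo sym"""
    s=robot.state(); R=Ro.from_euler('xyz',s['ee_rot']).as_matrix()
    t=R.T@(np.array([x,y,z])-s['tool_pos'])*1000
    cur=np.degrees(np.arctan2(R[1,1],R[0,1])); r=0
    if yaw is not None:
        r=-((yaw-cur+sym/2)%sym-sym/2)   # tool x points down
    print('GO',np.round(t,1),'roll',round(r,1),'| cur jaw yaw',round(cur,1),'x',np.round(R[:,0],3),'t',round(s['time_s'],2),'q7',np.round(s['joint_positions'][6],2))
E
python3 - <<'E'
from h import *
go(.545,.27,.28)
p=get('wrist'); print(np.round(p['T_tool_cam'],3), np.round(p['mtx']))
E
```

```text
GO [ -89.4 -190.7  398.8] roll 0 | cur jaw yaw 67.3 x [-0. -0. -1.] t 1.1 q7 -0.04
[[-0.    -0.27   0.963 -0.194]
 [ 1.    -0.001 -0.    -0.001]
 [ 0.001  0.963  0.27  -0.074]
 [ 0.     0.     0.     1.   ]] [[406.   0. 321.]
 [  0. 406. 244.]
 [  0.   0.   1.]]
```

Emit:
move_arm(
  translation=[
    [-40,-20,40],
    [-60,-40,80],
    [-89,-57,120],
    [-89,-76,160],
    [-89,-95,200],
    [-89,-114,240],
    [-89,-134,280],
    [-89,-151,315],
  ],
  roll=[0,0,0,0,0,0,0,0],
  jaw=[0,0,0,0,0,0,0,0],
)

```text
time_s: 1.82
tool_pos: [0.4579, 0.3673, 0.2798]
ee_rot: [1.118, 1.57, 0.722]
wrist_force: [1.1, -0.4, -0.7]
gripper_width: 0.0929
```

Emit:
move_arm(
  translation=[
    [0,-20,42],
    [0,-40,84],
    [0,-40,84],
    [0,-40,84],
    [0,-40,84],
    [0,-40,84],
    [0,-40,84],
    [0,-40,84],
  ],
  roll=[0,0,0,0,0,0,0,0],
  jaw=[0,0,0,0,0,0,0,0],
)

```text
time_s: 2.48
tool_pos: [0.5173, 0.3018, 0.2792]
ee_rot: [2.609, 1.57, 2.218]
wrist_force: [-0.1, -0.4, 0.1]
gripper_width: 0.093
```

```bash
cat >> h.py <<'E'
def look(name,labels,pts=()):
    p=get('wrist'); im=p['image'].copy()
    for l,z in labels.items():
        for m in robot.masks_of(p,l)[:2]:
            c=max(cv2.findContours(m['mask'].astype(np.uint8),0,2)[0],key=cv2.contourArea)[:,0]
            w=np.array([back(p,q,z)[:2] for q in c.astype(float)])
            r=cv2.minAreaRect((w*1000).astype(np.float32))
            print(l,round(m['score'],2),'rect@z',z,np.round(r[0]),np.round(r[1]),round(r[2],1),'cm',np.round(back(p,m['position'],z),3))
            for q in cv2.boxPoints(r): 
                u=proj(p,[q[0]/1000,q[1]/1000,z]); cv2.circle(im,tuple(int(v) for v in u),4,(0,255,0),1)
    np.savez('pics/'+name+'.npz',R=p['R'],t=p['t'],mtx=p['mtx'],image=p['image'])
    save(im,name)
E
python3 - <<'E'
from h import *
print(robot.state()['tool_pos'])
look('w1',dict(lid_square=.082,box_round=.064))
E
```

```text
[0.51730938 0.301755   0.27919876]
lid_square 0.92 rect@z 0.082 [563. 285.] [98. 98.] 45.0 cm [0.564 0.285 0.082]
box_round 0.84 rect@z 0.064 [521. 324.] [83. 21.] 44.8 cm [0.525 0.316 0.064]
```

View pics/w1.png

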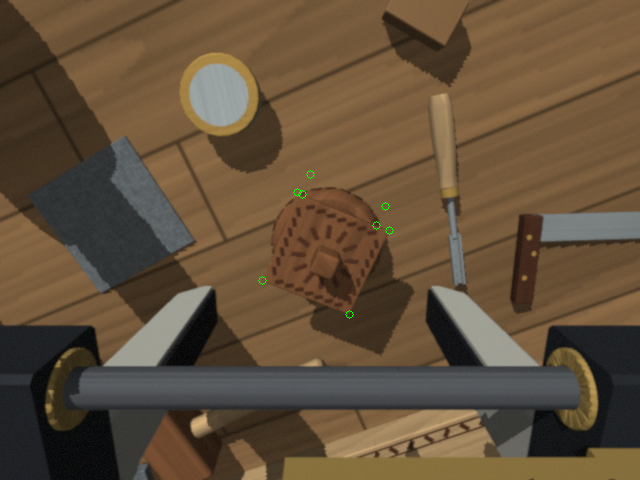

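```bash
python3 -c "
from h import *
go(.563,.285,.16,45,90); go(.563,.285,.087,45,90)"
```

```text
GO [119.2   2.8  47.5] roll 22.4 | cur jaw yaw 67.4 x [-0.  0. -1.] t 2.63 q7 0.63
GO [192.2   2.8  47.5] roll 22.4 | cur jaw yaw 67.4 x [-0.  0. -1.] t 2.63 q7 0.63
```

Emit:
move_arm(
  translation=[
    [30,1,16],
    [60,2,32],
    [90,3,48],
    [115,3,48],
    [135,3,48],
    [155,3,48],
    [170,3,48],
    [172,3,48],
  ],
  roll=[6,12,18,22.4,22.4,22.4,22.4,22.4],
  jaw=[0,0,0,0,0,0,0,0],
)

```text
time_s: 3.3
tool_pos: [0.5618, 0.2833, 0.1038]
ee_rot: [-1.9, 1.564, -2.686]
wrist_force: [-0.9, -0.4, -0.5]
gripper_width: 0.0931
```

```bash
python3 -c "
from h import *
look('w2',dict(lid_square=.082)); go(.563,.285,.087,45,90)"
```

```text
lid_square 0.97 rect@z 0.082 [563. 285.] [97. 98.] 44.7 cm [0.561 0.29  0.082]
GO [19.8  0.1 -1.2] roll -0.0 | cur jaw yaw 45.0 x [-0.001 -0.001 -1.   ] t 3.4 q7 0.37
```

View pics/w2.png

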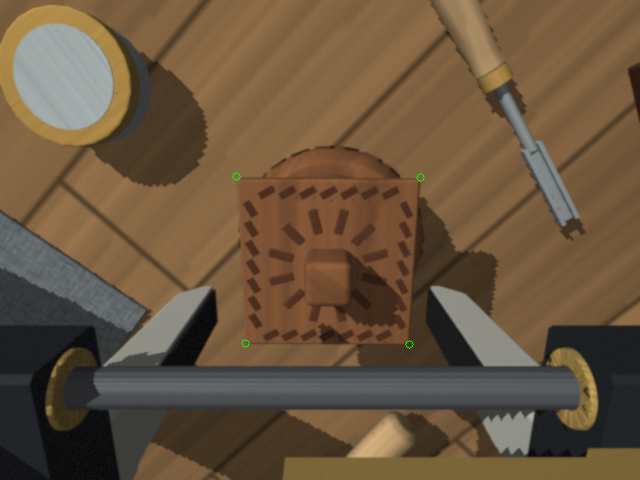

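Emit:
move_arm(
  translation=[
    [8,0,-1],
    [15,0,-1],
    [18,0,-1],
    [18,0,-1],
    [18,0,-1],
    [18,0,-1],
    [18,0,-1],
    [18,0,-1],
  ],
  roll=[0,0,0,0,0,0,0,0],
  jaw=[0,0,0,1,1,1,1,1],
)

```text
time_s: 4.07
tool_pos: [0.5638, 0.2846, 0.0895]
ee_rot: [1.293, 1.57, 0.506]
wrist_force: [-0.6, 0.8, -0.2]
gripper_width: 0.0643
```

```bash
python3 -c "
from h import *
s=robot.state(); print(s['tool_pos'],s['gripper_width'],s['wrist_force'])
go(.444,.060,.16,0,90);go(.444,.060,.16,-4,90)
p=get('top')
m=robot.masks_of(p,'pad')[0]; c=max(cv2.findContours(m['mask'].astype(np.uint8),0,2)[0],key=cv2.contourArea)[:,0]
print(cv2.minAreaRect((np.array([back(p,q,.004)[:2] for q in c.astype(float)])*1000).astype(np.float32)))"
```

```text
[0.56375894 0.2845868  0.08952021] 0.06427099331769594 [-0.64044331  0.79219563 -0.23878506]
GO [ -70.6 -243.3   74.5] roll 44.9 | cur jaw yaw 44.9 x [ 0.001  0.    -1.   ] t 4.07 q7 0.37
GO [ -70.6 -243.3   74.5] roll -41.1 | cur jaw yaw 44.9 x [ 0.001  0.    -1.   ] t 4.07 q7 0.37
((421.7953186035156, -289.20501708984375), (71.7397689819336, 46.930572509765625), 46.68070983886719)
```

Emit:
move_arm(
  translation=[
    [3,0,0],
    [3,0,0],
    [3,0,0],
    [3,0,0],
    [3,0,0],
    [3,0,0],
    [3,0,0],
    [3,0,0],
  ],
  roll=[0,0,0,0,0,0,0,0],
  jaw=[1,1,1,1,1,1,1,1],
)

```text
time_s: 4.83
tool_pos: [0.5636, 0.2845, 0.0862]
ee_rot: [0.936, 1.571, 0.149]
wrist_force: [0.1, 0.6, -0.3]
gripper_width: 0.0037
```

Emit:
move_arm(
  translation=[
    [0,0,0],
    [0,0,0],
    [0,0,0],
    [0,0,0],
    [-10,0,0],
    [-25,0,0],
    [-40,0,0],
    [-40,0,0],
  ],
  roll=[0,0,0,0,0,0,0,0],
  jaw=[1,1,1,1,1,1,1,1],
)

```text
time_s: 5.5
tool_pos: [0.5659, 0.2856, 0.13]
ee_rot: [1.258, 1.564, 0.471]
wrist_force: [0.8, 0.3, 0.5]
gripper_width: 0.0006
```

```bash
python3 -c "
from h import *
s=robot.state(); print(s['tool_pos'],s['gripper_width'],s['wrist_force'])
go(.444,.060,.12,-4,90)
look('w3',dict(lid_square=.122))"
```

```text
[0.56593569 0.28555199 0.13004159] 0.0006086870326140905 [0.79046221 0.2565128  0.54780526]
GO [   8.5 -245.7   73.6] roll -41.1 | cur jaw yaw 44.9 x [ 0.006  0.003 -1.   ] t 5.5 q7 0.37
lid_square 0.87 rect@z 0.122 [555. 294.] [81. 82.] 44.7 cm [0.549 0.298 0.122]
```

View pics/w3.png

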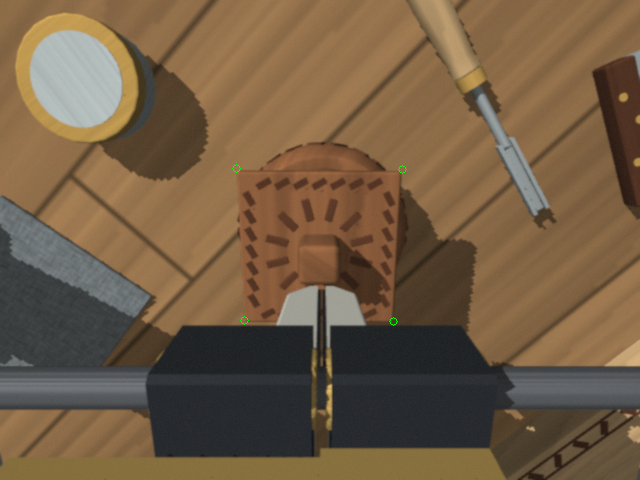

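```bash
python3 -c "
from h import *
s=robot.state(); 
for n in('w1','w2','w3'):
    p=np.load('pics/'+n+'.npz'); print(n,'lid centre proj',proj(p,[.563,.285,.082]),'knob top',proj(p,[.563,.285,.112]))
print('tcp',proj(p,s['tool_pos']), 'cam',-p['R'].T@p['t'])
print('knob top back', [back(np.load('pics/'+n+'.npz'),u,.112) for n,u in (('w1',(323,262)),('w2',(328,264)),('w3',(319,248)))])
print('plate centre w3 at .082', back(p,(320,245),.082))
"
```

```text
w1 lid centre proj [324.38432598 256.23760183] knob top [324.64843732 265.81415848]
w2 lid centre proj [326.71200469 265.7477543 ] knob top [327.14891188 285.437071  ]
w3 lid centre proj [318.10598968 249.86128309] knob top [318.10017521 265.52626894]
tcp [318.97166598 276.48374981] cam [0.5121172  0.33635724 0.32343659]
knob top back [array([0.55893513, 0.28500641, 0.112     ]), array([0.55547981, 0.2930579 , 0.112     ]), array([0.55627975, 0.29247172, 0.112     ])]
plate centre w3 at .082 [0.56162257 0.28805284 0.082     ]
```

```bash
python3 -c "
from h import *
s=robot.state(); out=[]
for n in('scene','top'):
    p=get(n); im=p['image'].copy(); u=proj(p,s['tool_pos']);k=proj(p,[.563,.285,.112]); print(n,u,k)
    f=5;c=(int(u[0])-39,int(u[1])-60)
    q=cv2.resize(im[c[1]:c[1]+110,c[0]:c[0]+79],None,fx=f,fy=f,interpolation=cv2.INTER_CUBIC)
    for v,col in((u,(0,255,0)),(k,(255,0,0))): cv2.circle(q,tuple(int((v[i]-c[i]+.5)*f) for i in(0,1)),5,col,2)
    out.append(q)
save(np.hstack(out),'cmp')
"
```

```text
scene [426.06422108 159.71833849] [425.10200509 165.2854132 ]
top [132.97567512 205.86400735] [134.8958246  207.23861985]
```

View pics/cmp.png

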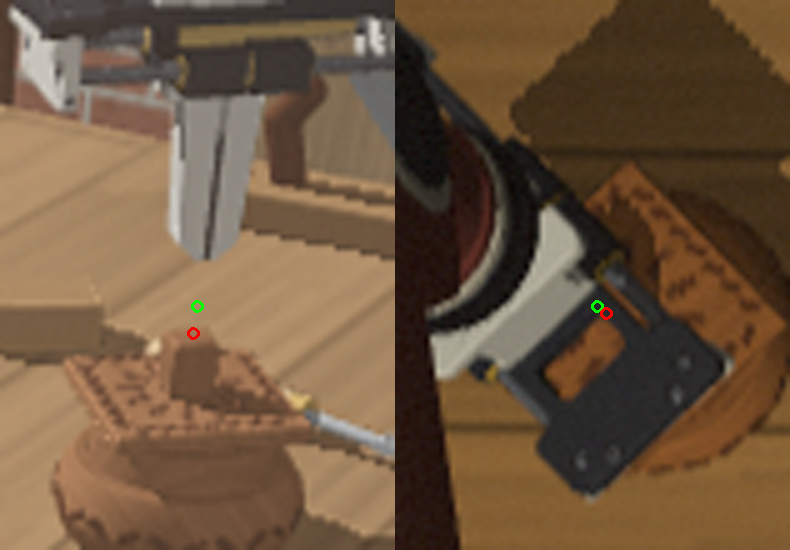

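The fingers shut empty. In the scene crop the real tip at (428,150) is well above the projected TCP at (426,160), so the fingers are higher than reported. I'll measure the offset.

```bash
python3 -c "
from h import *
s=robot.state(); R=Ro.from_euler('xyz',s['ee_rot']).as_matrix(); print(s['tool_pos'])
w=np.load('pics/w3.npz'); p=get('scene')
for d in (0,10,15,20,25,30,35):
    X=s['tool_pos']+[0,0,d/1000]
    print(d,'scene',np.round(proj(p,X),1),'wrist centre',np.round(proj(w,X),1),'front edge(-z 7.5mm)',np.round(proj(w,X-R[:,2]*.0075),1))
for l in('lid_square','box_round'):
    m=robot.masks_of(p,l)[0]; print(l,m['score'],m['position'])
print('scene: plate z.082 .064 centre',proj(p,[.563,.285,.082]),proj(p,[.563,.285,0]))
"
```

```text
[0.56286388 0.28429599 0.12546256]
0 scene [425.5 160.2] wrist centre [317.  274.7] front edge(-z 7.5mm) [316.9 260.9]
10 scene [426.  156.4] wrist centre [316.9 281.7] front edge(-z 7.5mm) [316.8 267.3]
15 scene [426.2 154.5] wrist centre [316.9 285.4] front edge(-z 7.5mm) [316.8 270.8]
20 scene [426.4 152.5] wrist centre [316.8 289.4] front edge(-z 7.5mm) [316.8 274.4]
25 scene [426.7 150.6] wrist centre [316.8 293.5] front edge(-z 7.5mm) [316.7 278.2]
30 scene [426.9 148.6] wrist centre [316.8 297.9] front edge(-z 7.5mm) [316.7 282.2]
35 scene [427.1 146.6] wrist centre [316.7 302.5] front edge(-z 7.5mm) [316.7 286.4]
lid_square 0.63 [421.2, 176.4]
box_round 0.64 [422.5, 198.9]
scene: plate z.082 .064 centre [423.77529876 176.47565956] [420.32490405 205.57838273]
```

Emit:
move_arm(
  translation=[
    [0,0,0],
    [0,0,0],
    [0,0,0],
    [0,0,0],
    [0,0,0],
    [0,0,0],
    [0,0,0],
    [0,0,0],
  ],
  roll=[0,0,0,0,0,0,0,0],
  jaw=[0.35,0.35,0.35,0.35,0.35,0.35,0.35,0.35],
)

```text
time_s: 6.52
tool_pos: [0.5635, 0.2845, 0.1262]
ee_rot: [-0.223, 1.571, -1.01]
wrist_force: [0.6, -0.2, -0.7]
gripper_width: 0.0491
```

```bash
python3 -c "
from h import *
look('w4',dict(lid_square=.082)); s=robot.state();print(s['gripper_width'],s['tool_pos']); go(.563,.285,.075,45,90)"
```

```text
lid_square 0.82 rect@z 0.082 [563. 286.] [98. 98.] 44.9 cm [0.558 0.289 0.082]
0.057109466002801125 [0.56351716 0.28452805 0.12616708]
GO [51.2 -0.  -0.7] roll -0.1 | cur jaw yaw 44.9 x [-0. -0. -1.] t 6.62 q7 0.37
```

Emit:
move_arm(
  translation=[
    [15,0,0],
    [30,0,0],
    [40,0,0],
    [44,0,0],
    [47,0,0],
    [50,0,0],
    [50,0,0],
    [50,0,0],
  ],
  roll=[0,0,0,0,0,0,0,0],
  jaw=[0.35,0.35,0.35,0.35,0.35,0.35,0.35,0.35],
)

```text
time_s: 7.28
tool_pos: [0.5639, 0.2847, 0.0766]
ee_rot: [1.273, 1.57, 0.486]
wrist_force: [0.4, -0.4, -0.8]
gripper_width: 0.0602
```

```bash
python3 -c "
from h import *
s=robot.state(); 
p=get('scene'); im=p['image'].copy(); u=proj(p,s['tool_pos']);k=proj(p,[.563,.285,.112]); print(u,k,s['tool_pos'],s['wrist_force'])
f=6;c=(int(u[0])-50,int(u[1])-60)
save(cv2.resize(im[c[1]:c[1]+100,c[0]:c[0]+100],None,fx=f,fy=f,interpolation=cv2.INTER_CUBIC),'cmp2')
"
```

```text
[423.80353527 178.58425898] [425.10200509 165.2854132 ] [0.56388688 0.2846738  0.07661973] [ 0.36499658 -0.42833572 -0.75504044]
```

View pics/cmp2.png

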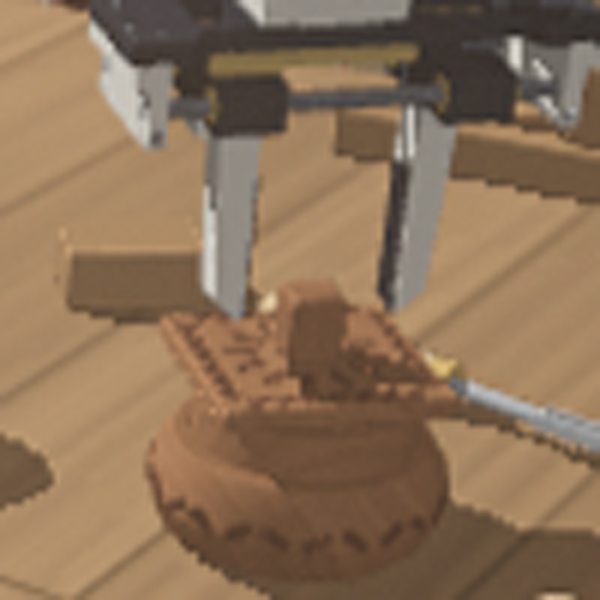

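No contact with the TCP reading 5 mm below the plate top. The tips at about (240,310) and (400,305) in the crop are just below the knob top, so the fingers are about 25 mm shorter than stated. I'll add that offset from here on.

Emit:
move_arm(
  translation=[
    [5,0,0],
    [9,0,0],
    [12,0,0],
    [13,0,0],
    [13,0,0],
    [13,0,0],
    [13,0,0],
    [13,0,0],
  ],
  roll=[0,0,0,0,0,0,0,0],
  jaw=[0.35,0.35,0.35,0.35,1,1,1,1],
)

```text
time_s: 8.0
tool_pos: [0.5637, 0.2846, 0.0633]
ee_rot: [1.179, 1.57, 0.392]
wrist_force: [0.1, 0.3, -0.7]
gripper_width: 0.0384
```

Emit:
move_arm(
  translation=[
    [0,0,0],
    [0,0,0],
    [0,0,0],
    [0,0,0],
    [0,0,0],
    [0,0,0],
    [0,0,0],
    [0,0,0],
  ],
  roll=[0,0,0,0,0,0,0,0],
  jaw=[1,1,1,1,1,1,1,1],
)

```text
time_s: 8.67
tool_pos: [0.5637, 0.2847, 0.0633]
ee_rot: [1.329, 1.57, 0.542]
wrist_force: [0.2, -0.0, 1.0]
gripper_width: 0.0238
```

Emit:
move_arm(
  translation=[
    [-10,0,0],
    [-30,0,0],
    [-55,0,0],
    [-80,0,0],
    [-85,-25,8],
    [-85,-55,17],
    [-85,-85,26],
    [-85,-115,35],
  ],
  roll=[0,0,0,0,0,0,0,0],
  jaw=[1,1,1,1,1,1,1,1],
)

```text
time_s: 9.33
tool_pos: [0.5056, 0.1772, 0.1486]
ee_rot: [-1.518, 1.57, -2.304]
wrist_force: [-0.9, -0.1, -0.6]
gripper_width: 0.0234
```

```bash
python3 -c "
from h import *
s=robot.state();print(s['tool_pos'],s['gripper_width'],s['wrist_force']); go(.444,.060,.06); go(.444,.06,.005)"
```

```text
[0.50561863 0.17716609 0.14860716] 0.023432627227565585 [-0.93355849 -0.14275478 -0.63262109]
GO [  88.7 -126.3   39.4] roll 0 | cur jaw yaw 44.9 x [-0. -0. -1.] t 9.33 q7 0.49
GO [ 143.7 -126.3   39.4] roll 0 | cur jaw yaw 44.9 x [-0. -0. -1.] t 9.33 q7 0.49
```

Emit:
move_arm(
  translation=[
    [10,-30,9],
    [30,-60,19],
    [55,-95,30],
    [80,-127,40],
    [110,-127,40],
    [125,-127,40],
    [130,-127,40],
    [130,-127,40],
  ],
  roll=[0,0,0,0,0,0,0,0],
  jaw=[1,1,1,1,1,1,1,1],
)

```text
time_s: 10.0
tool_pos: [0.4446, 0.0604, 0.0175]
ee_rot: [-2.221, 1.568, -3.008]
wrist_force: [0.6, -0.6, -1.2]
gripper_width: 0.0234
```

```bash
python3 -c "
from h import *
s=robot.state();print(s['tool_pos'],s['gripper_width']); go(.444,.06,.005)
look('w5',dict(lid_square=.036,pad=.004))"
```

```text
[0.44455892 0.06040552 0.01754536] 0.02344353309265167
GO [12.5 -0.7 -0.1] roll 0 | cur jaw yaw 44.9 x [-0.002 -0.    -1.   ] t 10.0 q7 0.73
lid_square 0.73 rect@z 0.036 [440.  64.] [97. 88.] 44.9 cm [0.43  0.074 0.036]
pad 0.88 rect@z 0.004 [442.  99.] [139.  65.] 6.9 cm [0.416 0.097 0.004]
```

View pics/w5.png

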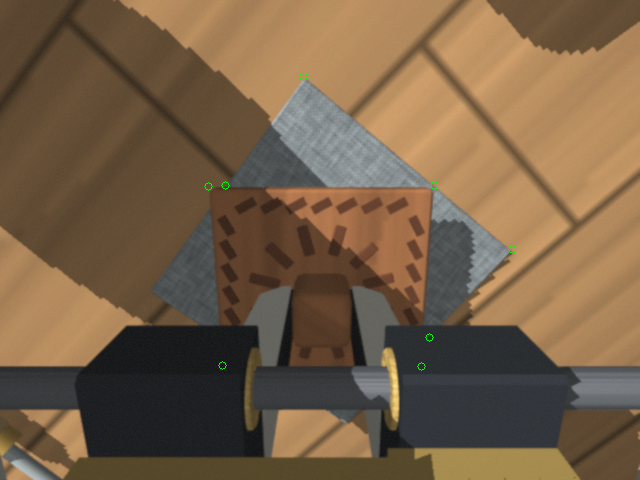

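The lid is held square over the pad.

Emit:
move_arm(
  translation=[
    [4,0,0],
    [7,0,0],
    [9,0,0],
    [11,0,0],
    [12,0,0],
    [12,0,0],
    [12,0,0],
    [12,0,0],
  ],
  roll=[0,0,0,0,0,0,0,0],
  jaw=[1,1,1,1,1,1,1,1],
)

```text
time_s: 10.82
tool_pos: [0.4452, 0.0605, 0.0062]
ee_rot: [-0.333, 1.571, -1.12]
wrist_force: [0.3, -0.5, -1.6]
gripper_width: 0.0236
```

Emit:
move_arm(
  translation=[
    [0,0,0],
    [0,0,0],
    [0,0,0],
    [0,0,0],
    [-15,0,0],
    [-45,0,0],
    [-80,0,0],
    [-120,0,0],
  ],
  roll=[0,0,0,0,0,0,0,0],
  jaw=[0.3,0.3,0.3,0.3,0.3,0.3,0.3,0.3],
)

```text
time_s: 11.48
tool_pos: [0.4438, 0.0603, 0.1266]
ee_rot: [-2.143, 1.567, -2.93]
wrist_force: [1.1, -0.3, -0.2]
gripper_width: 0.0648
```

```bash
python3 -c "
from h import *
go(.43,-.265,.2)
look('w6',dict(lid_square=.022,pad=.004))
p=get('top'); 
for l in('lid_round','box_oblong','box_round'):
  for m in robot.masks_of(p,l)[:3]:
    c=max(cv2.findContours(m['mask'].astype(np.uint8),0,2)[0],key=cv2.contourArea)[:,0]
    r=cv2.minAreaRect((np.array([back(p,q,.064)[:2] for q in c.astype(float)])*1000).astype(np.float32))
    print(l,m['score'],np.round(r[0]),np.round(r[1]),r[2])"
```

```text
GO [ -73.1 -239.6  220.5] roll 0 | cur jaw yaw 44.9 x [-0.004 -0.001 -1.   ] t 11.48 q7 0.69
lid_square 0.81 rect@z 0.022 [444.  61.] [97. 97.] 44.9 cm [0.442 0.062 0.022]
pad 0.72 rect@z 0.004 [443.  94.] [140.  76.] 6.0 cm [0.416 0.097 0.004]
lid_round 0.93 [ 465. -321.] [91. 91.] 0.5221033692359924
lid_round 0.87 [ 299. -308.] [83. 86.] 0.46258267760276794
lid_round 0.74 [ 251. -443.] [88. 87.] 45.23919677734375
box_oblong 0.67 [ 421. -281.] [71. 46.] 46.67782211303711
box_round 0.83 [562. 279.] [123. 120.] 46.000675201416016
```

```bash
python3 -c "
from h import *
go(.452,-.30,.2)"
```

```text
GO [ -74.9 -248.9  260.8] roll 0 | cur jaw yaw 44.9 x [-0.003 -0.001 -1.   ] t 11.83 q7 0.69
```

Emit:
move_arm(
  translation=[
    [-20,-20,21],
    [-40,-45,47],
    [-60,-73,76],
    [-70,-101,106],
    [-70,-129,135],
    [-70,-157,164],
    [-70,-185,194],
    [-70,-213,223],
  ],
  roll=[0,0,0,0,0,0,0,0],
  jaw=[0.3,0.3,0.3,0.3,0.3,0.3,0.3,0.3],
)

```text
time_s: 12.5
tool_pos: [0.4507, -0.2495, 0.1945]
ee_rot: [-2.771, 1.568, 2.726]
wrist_force: [0.8, -0.6, 0.7]
gripper_width: 0.0646
```

Emit:
move_arm(
  translation=[
    [0,-25,27],
    [0,-36,38],
    [0,-36,38],
    [0,-36,38],
    [0,-36,38],
    [0,-36,38],
    [0,-36,38],
    [0,-36,38],
  ],
  roll=[0,0,0,0,0,0,0,0],
  jaw=[0.3,0.3,0.3,0.3,0.3,0.3,0.3,0.3],
)

```text
time_s: 13.17
tool_pos: [0.4535, -0.2987, 0.1962]
ee_rot: [2.35, 1.57, 1.565]
wrist_force: [-0.2, 0.4, -0.4]
gripper_width: 0.0651
```

```bash
python3 -c "
from h import *
look('w7',dict(lid_round=.082,box_oblong=.064))
go(.459,-.319,.064)"
```

```text
lid_round 0.8 rect@z 0.082 [ 277. -415.] [68. 76.] 33.0 cm [ 0.275 -0.417  0.082]
lid_round 0.74 rect@z 0.082 [ 313. -306.] [76. 75.] 70.3 cm [ 0.313 -0.305  0.082]
box_oblong 0.62 rect@z 0.064 [ 419. -286.] [63. 44.] 50.2 cm [ 0.424 -0.288  0.064]
GO [132.3  -9.8  17.7] roll 0 | cur jaw yaw 45.0 x [ 0. -0. -1.] t 13.32 q7 1.45
```

View pics/w7.png

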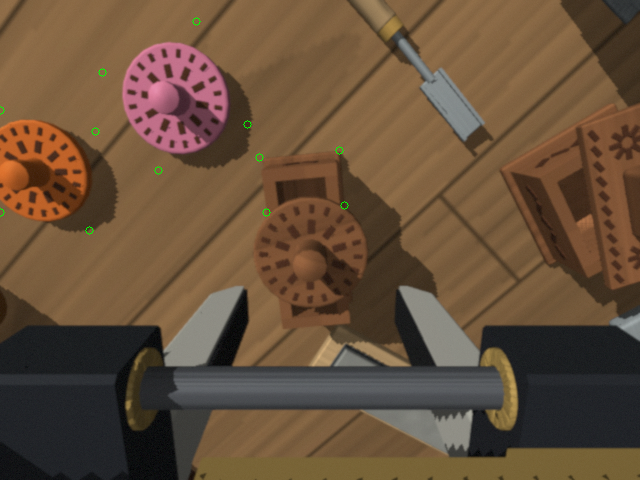

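The brown round lid's plate centre is at (311,253) with its knob top near (312,264). The look-alikes are pink at (175,98) and orange at (40,170).

```bash
python3 -c "
from h import *
p=np.load('pics/w7.npz'); print(back(p,(311,252),.082),back(p,(311,264),.112))
a=[back(p,u,.064) for u in((263,164),(340,153),(283,328),(351,320))]; print(np.round(a,3))
x=back(p,(311,252),.082); go(x[0],x[1],.0635)"
```

```text
[ 0.46109869 -0.31888319  0.082     ] [ 0.46156779 -0.31835682  0.112     ]
[[ 0.387 -0.298  0.064]
 [ 0.424 -0.249  0.064]
 [ 0.496 -0.391  0.064]
 [ 0.533 -0.343  0.064]]
GO [132.8  -8.2  19.1] roll 0 | cur jaw yaw 45.0 x [ 0. -0. -1.] t 13.32 q7 1.45
```

Emit:
move_arm(
  translation=[
    [15,-4,10],
    [30,-8,19],
    [55,-8,19],
    [80,-8,19],
    [105,-8,19],
    [122,-8,19],
    [130,-8,19],
    [132,-8,19],
  ],
  roll=[0,0,0,0,0,0,0,0],
  jaw=[0.3,0.3,0.3,0.3,0.3,0.3,0.3,0.3],
)

```text
time_s: 13.98
tool_pos: [0.4602, -0.3185, 0.0628]
ee_rot: [-2.913, 1.568, 2.583]
wrist_force: [0.3, -0.8, 1.2]
gripper_width: 0.065
```

Emit:
move_arm(
  translation=[
    [0,0,0],
    [0,0,0],
    [0,0,0],
    [0,0,0],
    [0,0,0],
    [0,0,0],
    [0,0,0],
    [0,0,0],
  ],
  roll=[0,0,0,0,0,0,0,0],
  jaw=[1,1,1,1,1,1,1,1],
)

```text
time_s: 14.65
tool_pos: [0.4611, -0.3193, 0.0646]
ee_rot: [0.383, 1.57, -0.403]
wrist_force: [-0.5, 0.8, 2.6]
gripper_width: 0.0245
```

Emit:
move_arm(
  translation=[
    [-10,0,0],
    [-30,0,0],
    [-55,0,0],
    [-80,0,20],
    [-110,0,45],
    [-130,0,70],
    [-130,0,70],
    [-130,0,70],
  ],
  roll=[0,0,0,0,0,0,0,0],
  jaw=[1,1,1,1,1,1,1,1],
)

```text
time_s: 15.32
tool_pos: [0.5109, -0.3699, 0.1954]
ee_rot: [0.002, 1.568, -0.786]
wrist_force: [0.5, 0.6, -0.3]
gripper_width: 0.0244
```

```bash
python3 -c "
from h import *
print(robot.state()['gripper_width'])
look('w8',dict(box_oblong=.064))
go(.562,.282,.19)"
```

```text
0.024386596160693313
box_oblong 0.85 rect@z 0.064 [ 456. -319.] [ 62. 126.] 50.7 cm [ 0.452 -0.316  0.064]
GO [   4.5  496.2 -422.4] roll 0 | cur jaw yaw 44.9 x [-0.003  0.002 -1.   ] t 15.42 q7 1.5
```

View pics/w8.png

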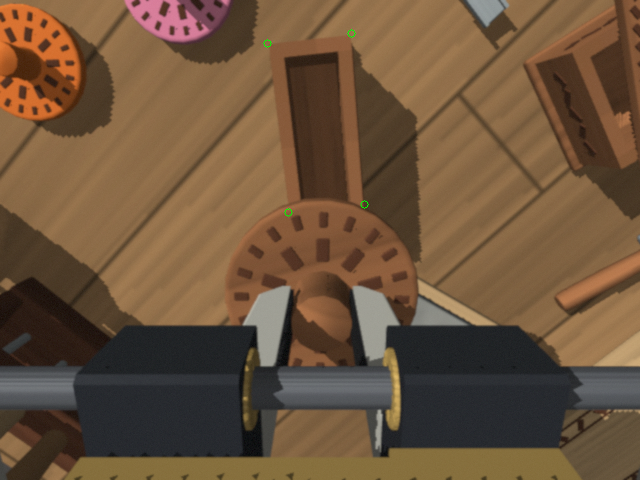

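```bash
python3 -c "
from h import *
p=np.load('pics/w8.npz'); B=lambda u:back(p,u,.064)[:2]
a,b,c,d=B((272,45)),B((351,38)),B((288,198)),B((363,200)); print(a,b,np.linalg.norm(a-b))
for e in(c-a,d-b,b-a): print(np.degrees(np.arctan2(e[1],e[0])))
u=(c-a)/np.linalg.norm(c-a)+(d-b)/np.linalg.norm(d-b);u/=np.linalg.norm(u)
print('centre',(a+b)/2+.07*u,'yaw',np.degrees(np.arctan2(u[1],u[0])))
p=get('top')
m=robot.masks_of(p,'box_round')[0]; print(m['score']); cc,rr=cv2.minEnclosingCircle(max(cv2.findContours(m['mask'].astype(np.uint8),0,2)[0],key=cv2.contourArea)); 
for z in(.02,.03,.04): print(back(p,cc,z), np.linalg.norm(back(p,cc,z)-back(p,(cc[0]+rr,cc[1]),z)))"
```

```text
[ 0.39123987 -0.30163922] [ 0.42878904 -0.257733  ] 0.05777279014930213
-40.49273825300464
-39.35850891193752
49.46250922926812
centre [ 0.46369593 -0.32461159] yaw -39.925623582471076
0.96
[0.56665661 0.29038411 0.02      ] 0.06373911152272607
[0.5654398  0.28764457 0.03      ] 0.0632787382290717
[0.56422298 0.28490504 0.04      ] 0.06281836493541726
```

Emit:
move_arm(
  translation=[
    [0,25,-17],
    [0,57,-39],
    [0,89,-62],
    [0,121,-84],
    [0,153,-106],
    [0,185,-128],
    [0,217,-150],
    [0,249,-172],
  ],
  roll=[0,0,0,0,0,0,0,0],
  jaw=[1,1,1,1,1,1,1,1],
)

```text
time_s: 16.18
tool_pos: [0.5638, -0.0688, 0.1935]
ee_rot: [-2.537, 1.568, 2.96]
wrist_force: [0.5, 0.2, 0.1]
gripper_width: 0.0244
```

Emit:
move_arm(
  translation=[
    [0,32,-22],
    [0,65,-45],
    [0,98,-68],
    [0,131,-91],
    [0,164,-114],
    [0,197,-137],
    [0,230,-159],
    [0,250,-174],
  ],
  roll=[0,0,0,0,0,0,0,0],
  jaw=[1,1,1,1,1,1,1,1],
)

```text
time_s: 16.85
tool_pos: [0.6174, 0.2347, 0.1928]
ee_rot: [-3.09, 1.567, 2.412]
wrist_force: [-0.2, 1.4, -0.7]
gripper_width: 0.0244
```

Emit:
move_arm(
  translation=[
    [0,0,0],
    [0,0,0],
    [0,0,0],
    [0,0,0],
    [0,0,0],
    [0,0,0],
    [0,0,0],
    [0,0,0],
  ],
  roll=[0,0,0,0,0,0,0,0],
  jaw=[1,1,1,1,1,1,1,1],
)

```text
time_s: 17.52
tool_pos: [0.6194, 0.228, 0.1943]
ee_rot: [0.904, 1.571, 0.116]
wrist_force: [-0.3, -1.1, -1.2]
gripper_width: 0.0244
```

```bash
python3 -c "
from h import *
s=robot.state();print(s['tool_pos'],s['gripper_width'])
look('w9',dict(box_round=.064))
go(.565,.286,.1)"
```

```text
[0.6193672  0.2279715  0.19430966] 0.0243572454210704
box_round 0.83 rect@z 0.064 [565. 287.] [113. 112.] 25.3 cm [0.566 0.29  0.064]
GO [ 94.3   2.2 -79.2] roll 0 | cur jaw yaw 44.9 x [ 0.  0. -1.] t 17.62 q7 0.5
```

View pics/w9.png

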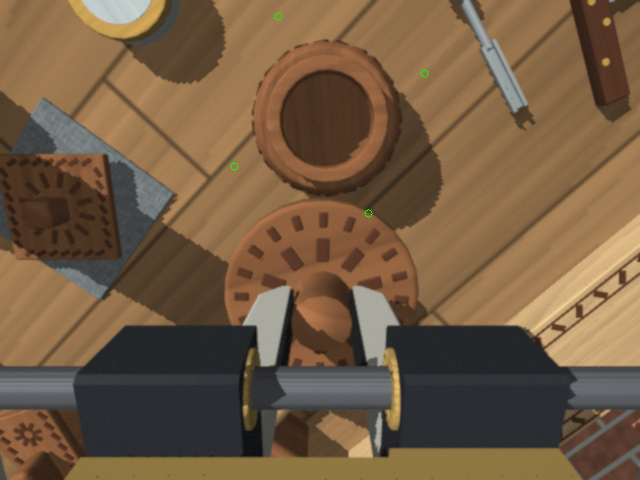

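```bash
python3 -c "
from h import *
p=np.load('pics/w9.npz'); x=back(p,(328,117.5),.064); print(x, np.linalg.norm(back(p,(281,118),.064)-back(p,(375,118),.064)))
go(x[0],x[1],.09)
p.close()"
```

```text
[0.56425919 0.2895621  0.064     ] 0.07164269512653312
GO [104.3   4.2 -82.2] roll 0 | cur jaw yaw 44.9 x [ 0.  0. -1.] t 17.62 q7 0.5
```

Emit:
move_arm(
  translation=[
    [10,2,-27],
    [25,4,-55],
    [50,4,-81],
    [75,4,-81],
    [95,4,-81],
    [110,4,-81],
    [120,4,-81],
    [124,4,-81],
  ],
  roll=[0,0,0,0,0,0,0,0],
  jaw=[1,1,1,1,1,1,1,1],
)

```text
time_s: 18.28
tool_pos: [0.564, 0.2884, 0.0685]
ee_rot: [-1.862, 1.568, -2.649]
wrist_force: [0.9, 0.7, -0.2]
gripper_width: 0.0241
```

Emit:
move_arm(
  translation=[
    [2,0,0],
    [4,0,0],
    [6,0,0],
    [8,0,0],
    [10,0,0],
    [12,0,0],
    [13,0,0],
    [13,0,0],
  ],
  roll=[0,0,0,0,0,0,0,0],
  jaw=[1,1,1,1,1,1,1,1],
)

```text
time_s: 18.95
tool_pos: [0.5647, 0.2887, 0.0569]
ee_rot: [-1.927, 1.57, -2.714]
wrist_force: [-0.1, 0.5, -0.6]
gripper_width: 0.0241
```

Emit:
move_arm(
  translation=[
    [1,0,0],
    [1,0,0],
    [1,0,0],
    [1,0,0],
    [-10,0,0],
    [-40,0,0],
    [-75,0,0],
    [-110,0,0],
  ],
  roll=[0,0,0,0,0,0,0,0],
  jaw=[1,0.3,0.3,0.3,0.3,0.3,0.3,0.3],
)

```text
time_s: 19.62
tool_pos: [0.5646, 0.2885, 0.1687]
ee_rot: [-1.733, 1.57, -2.52]
wrist_force: [0.9, 0.5, -0.5]
gripper_width: 0.0636
```

```bash
python3 -c "
from h import *
look('w10',dict(lid_round=.074,box_round=.064))
go(.59,-.09,.19)"
```

```text
lid_round 0.68 rect@z 0.074 [566. 287.] [91. 91.] 88.0 cm [0.563 0.289 0.074]
GO [ -19.7 -252.   284.9] roll 0 | cur jaw yaw 44.9 x [ 0.008  0.004 -1.   ] t 19.77 q7 0.39
```

View pics/w10.png

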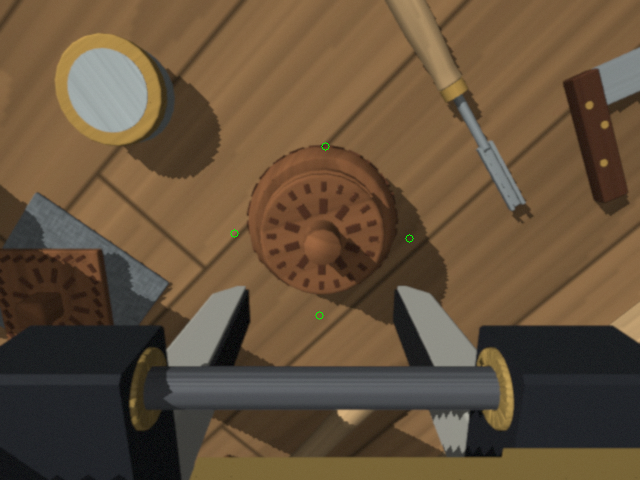

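Emit:
move_arm(
  translation=[
    [-5,-20,22],
    [-15,-47,53],
    [-20,-74,84],
    [-20,-101,114],
    [-20,-128,144],
    [-20,-155,175],
    [-20,-182,206],
    [-20,-209,236],
  ],
  roll=[0,0,0,0,0,0,0,0],
  jaw=[0.3,0.3,0.3,0.3,0.3,0.3,0.3,0.3],
)

```text
time_s: 20.43
tool_pos: [0.5827, -0.0279, 0.1864]
ee_rot: [-2.342, 1.569, -3.129]
wrist_force: [0.3, -0.7, -0.9]
gripper_width: 0.0653
```

Emit:
move_arm(
  translation=[
    [0,-25,28],
    [0,-43,49],
    [0,-43,49],
    [0,-43,49],
    [0,-43,49],
    [0,-43,49],
    [0,-43,49],
    [0,-43,49],
  ],
  roll=[0,0,0,0,0,0,0,0],
  jaw=[0.3,0.3,0.3,0.3,0.3,0.3,0.3,0.3],
)

```text
time_s: 21.1
tool_pos: [0.5878, -0.0892, 0.187]
ee_rot: [2.831, 1.57, 2.047]
wrist_force: [-0.4, -0.7, 0.4]
gripper_width: 0.065
```

```bash
python3 -c "
from h import *
print(robot.state()['tool_pos'])
look('w11',dict(lid_oblong=.082,box_square=.064))
p=get('top'); 
for l in('lid_oblong','lid_square'):
  for m in robot.masks_of(p,l)[:1]: print(l,m['score'],back(p,m['position'],.082))"
```

```text
[ 0.58783243 -0.08921445  0.18703238]
lid_oblong 0.86 rect@z 0.082 [ 607. -113.] [ 58. 139.] 65.1 cm [ 0.599 -0.108  0.082]
lid_oblong 0.5 rect@z 0.082 [498.   4.] [111.  53.] 45.0 cm [0.503 0.012 0.082]
box_square 0.69 rect@z 0.064 [617. -66.] [ 37. 115.] 64.6 cm [ 0.619 -0.087  0.064]
lid_square 0.63 [0.44846753 0.06559155 0.082     ]
```

View pics/w11.png

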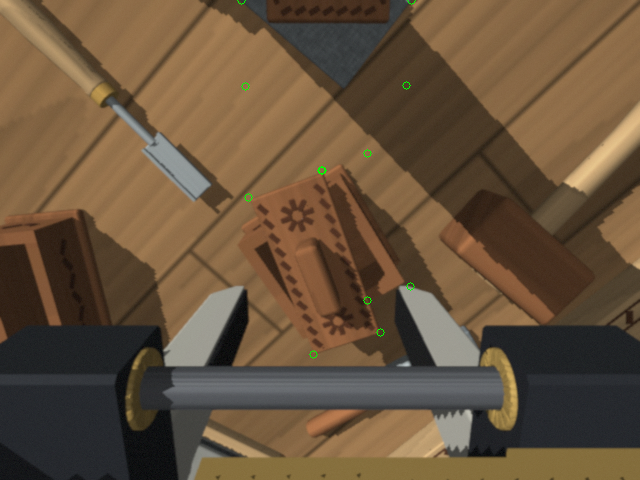

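Oblong lid plate corners are about (249,198), (322,171), (380,332) and (314,354), and the rectangle fit matches 139 x 58 mm at yaw -25°.

```bash
python3 -c "
from h import *
go(.607,-.113,.063,65.1)"
```

```text
GO [124.2  -2.1  29.3] roll -20.2 | cur jaw yaw 44.9 x [ 0. -0. -1.] t 21.4 q7 1.02
```

Emit:
move_arm(
  translation=[
    [15,-1,10],
    [30,-2,20],
    [55,-2,29],
    [80,-2,29],
    [100,-2,29],
    [115,-2,29],
    [122,-2,29],
    [124,-2,29],
  ],
  roll=[-6,-12,-17,-20.2,-20.2,-20.2,-20.2,-20.2],
  jaw=[0.3,0.3,0.3,0.3,0.3,0.3,0.3,0.3],
)

```text
time_s: 22.07
tool_pos: [0.6059, -0.1128, 0.0617]
ee_rot: [-2.842, 1.568, 3.007]
wrist_force: [-1.0, -0.9, -0.6]
gripper_width: 0.0651
```

Emit:
move_arm(
  translation=[
    [0,0,0],
    [0,0,0],
    [0,0,0],
    [0,0,0],
    [0,0,0],
    [0,0,0],
    [0,0,0],
    [0,0,0],
  ],
  roll=[0,0,0,0,0,0,0,0],
  jaw=[1,1,1,1,1,1,1,1],
)

```text
time_s: 22.73
tool_pos: [0.607, -0.1128, 0.0633]
ee_rot: [0.664, 1.57, 0.23]
wrist_force: [0.4, 0.9, 0.1]
gripper_width: 0.0176
```

```bash
python3 -c "
from h import *
s=robot.state();print(s['gripper_width'],s['tool_pos']); go(.607,-.113,.17,65.1)"
```

```text
0.01763533887032695 [ 0.60698444 -0.11280862  0.06333872]
GO [-1.067e+02 -1.000e-01  1.000e-01] roll 0.0 | cur jaw yaw 65.1 x [ 0.  0. -1.] t 22.73 q7 1.36
```

Emit:
move_arm(
  translation=[
    [-10,0,0],
    [-30,0,0],
    [-60,0,0],
    [-90,0,0],
    [-110,0,0],
    [-110,0,0],
    [-110,0,0],
    [-110,0,0],
  ],
  roll=[0,0,0,0,0,0,0,0],
  jaw=[1,1,1,1,1,1,1,1],
)

```text
time_s: 23.4
tool_pos: [0.6057, -0.1127, 0.172]
ee_rot: [-2.872, 1.568, 2.977]
wrist_force: [-0.4, -0.4, -0.9]
gripper_width: 0.0179
```

```bash
python3 -c "
from h import *
s=robot.state();print(s['gripper_width'],s['tool_pos']); go(.463,-.323,.15,50)"
```

```text
0.017851493160031352 [ 0.60566866 -0.112692    0.17202811]
GO [  22.3 -250.8  -40.9] roll 15.1 | cur jaw yaw 65.1 x [-0.003  0.    -1.   ] t 23.4 q7 1.35
```

Emit:
move_arm(
  translation=[
    [0,-25,-4],
    [0,-58,-10],
    [0,-91,-15],
    [0,-124,-20],
    [0,-157,-26],
    [0,-190,-31],
    [0,-223,-37],
    [0,-251,-41],
  ],
  roll=[2,4,6,8,10,12,14,15.1],
  jaw=[1,1,1,1,1,1,1,1],
)

```text
time_s: 24.07
tool_pos: [0.4608, -0.3247, 0.1712]
ee_rot: [-2.754, 1.566, 2.828]
wrist_force: [-0.2, -0.6, -0.9]
gripper_width: 0.0178
```

Emit:
move_arm(
  translation=[
    [10,0,0],
    [30,0,0],
    [45,0,0],
    [55,0,0],
    [60,0,0],
    [60,0,0],
    [60,0,0],
    [60,0,0],
  ],
  roll=[0,0,0,0,0,0,0,0],
  jaw=[1,1,1,1,1,1,1,1],
)

```text
time_s: 24.73
tool_pos: [0.4646, -0.3237, 0.1138]
ee_rot: [0.009, 1.569, -0.688]
wrist_force: [-0.7, -0.3, -0.5]
gripper_width: 0.0175
```

```bash
python3 -c "
from h import *
look('w12',dict(box_oblong=.064,lid_oblong=.124)); go(.462,-.322,.075,50)"
```

```text
box_oblong 0.88 rect@z 0.064 [ 408. -280.] [59. 12.] 49.2 cm [ 0.41  -0.279  0.064]
GO [39.  -0.4 -3.1] roll 0.0 | cur jaw yaw 50.0 x [ 0.001 -0.001 -1.   ] t 24.88 q7 1.57
```

View pics/w12.png

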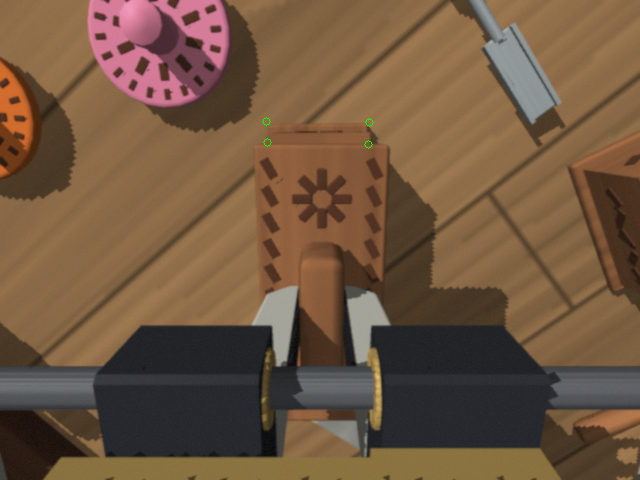

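```bash
python3 -c "
from h import *
p=np.load('pics/w12.npz'); u=np.array([np.cos(np.radians(-40)),np.sin(np.radians(-40))]);v=np.array([-u[1],u[0]]);c=np.array([.462,-.322])
for d,w,z in((-.07,.03,.064),(-.07,-.03,.064),(-.06,.02,.064),(-.076,.036,.0),(-.076,-.036,.0),(-.076,.036,.01)): print(d,w,z,proj(p,[*(c+d*u+w*v),z]))
"
```

```text
-0.07 0.03 0.064 [374.18999817 130.58263905]
-0.07 -0.03 0.064 [270.21380189 130.58601864]
-0.06 0.02 0.064 [356.45419069 148.36508843]
-0.076 0.036 0.0 [371.64318248 121.68573873]
-0.076 -0.036 0.0 [272.29506411 121.68827636]
-0.076 0.036 0.01 [373.35300242 121.43393972]
```

Emit:
move_arm(
  translation=[
    [10,-1,-2],
    [20,-2,-3],
    [30,-2,-3],
    [38,-2,-3],
    [44,-2,-3],
    [49,-2,-3],
    [53,-2,-3],
    [56,-2,-3],
  ],
  roll=[0,0,0,0,0,0,0,0],
  jaw=[1,1,1,1,1,1,1,1],
)

```text
time_s: 25.55
tool_pos: [0.4605, -0.323, 0.0567]
ee_rot: [-2.774, 1.57, 2.812]
wrist_force: [0.2, 0.0, -1.1]
gripper_width: 0.0176
```

Emit:
move_arm(
  translation=[
    [0.5,0,0],
    [1,0,0],
    [1,0,0],
    [1,0,0],
    [1,0,0],
    [1,0,0],
    [1,0,0],
    [1,0,0],
  ],
  roll=[0,0,0,0,0,0,0,0],
  jaw=[1,1,1,1,1,1,1,1],
)

```text
time_s: 26.22
tool_pos: [0.4605, -0.3231, 0.0563]
ee_rot: [-0.165, 1.571, -0.863]
wrist_force: [0.4, -0.2, -0.5]
gripper_width: 0.0176
```

Emit:
move_arm(
  translation=[
    [0.5,0,0],
    [0.5,0,0],
    [0.5,0,0],
    [0.5,0,0],
    [-10,0,0],
    [-40,0,0],
    [-75,0,0],
    [-110,0,0],
  ],
  roll=[0,0,0,0,0,0,0,0],
  jaw=[1,0.3,0.3,0.3,0.3,0.3,0.3,0.3],
)

```text
time_s: 26.88
tool_pos: [0.46, -0.3228, 0.1679]
ee_rot: [-2.84, 1.57, 2.746]
wrist_force: [0.6, -1.0, -0.2]
gripper_width: 0.0598
```

```bash
python3 -c "
from h import *
look('w13',dict(lid_oblong=.074,box_oblong=.064))
go(.59,-.09,.2,45)
p=get('top')
m=robot.masks_of(p,'box_square')[0];print(m['score'])
c=max(cv2.findContours(m['mask'].astype(np.uint8),0,2)[0],key=cv2.contourArea)[:,0]
print(cv2.minAreaRect((np.array([back(p,q,.064)[:2] for q in c.astype(float)])*1000).astype(np.float32)))"
```

```text
lid_oblong 0.82 rect@z 0.074 [ 461. -324.] [ 58. 138.] 50.0 cm [ 0.456 -0.32   0.074]
box_oblong 0.6 rect@z 0.064 [ 406. -277.] [58.  6.] 50.0 cm [ 0.408 -0.277  0.064]
GO [-30.1 261.8 -52.7] roll 5.0 | cur jaw yaw 50.0 x [ 0.007 -0.005 -1.   ] t 27.03 q7 1.56
0.81
((605.5152587890625, -110.3733901977539), (106.93810272216797, 111.6971435546875), 76.92401885986328)
```

Emit:
move_arm(
  translation=[
    [-10,25,-5],
    [-20,58,-12],
    [-30,91,-18],
    [-30,124,-25],
    [-30,157,-32],
    [-30,190,-38],
    [-30,223,-45],
    [-30,256,-52],
  ],
  roll=[1,2,3,4,5,5,5,5],
  jaw=[0.3,0.3,0.3,0.3,0.3,0.3,0.3,0.3],
)

```text
time_s: 27.8
tool_pos: [0.5844, -0.0916, 0.1942]
ee_rot: [-2.465, 1.567, 3.033]
wrist_force: [1.1, -1.0, 0.2]
gripper_width: 0.0651
```

Emit:
move_arm(
  translation=[
    [0,5,0],
    [0,5,0],
    [0,5,0],
    [0,5,0],
    [0,5,0],
    [0,5,0],
    [0,5,0],
    [0,5,0],
  ],
  roll=[0,0,0,0,0,0,0,0],
  jaw=[0.3,0.3,0.3,0.3,0.3,0.3,0.3,0.3],
)

```text
time_s: 28.47
tool_pos: [0.5884, -0.0907, 0.1963]
ee_rot: [-0.481, 1.571, -1.267]
wrist_force: [-0.4, -0.1, -0.1]
gripper_width: 0.0652
```

```bash
python3 -c "
from h import *
look('w14',dict(box_square=.064))
go(.444,.061,.1,45,90)"
```

```text
box_square 0.8 rect@z 0.064 [ 605. -108.] [107. 112.] 77.4 cm [ 0.604 -0.106  0.064]
GO [  96.3    4.7 -209.1] roll -0.0 | cur jaw yaw 45.0 x [ 0. -0. -1.] t 28.57 q7 1.01
```

View pics/w14.png

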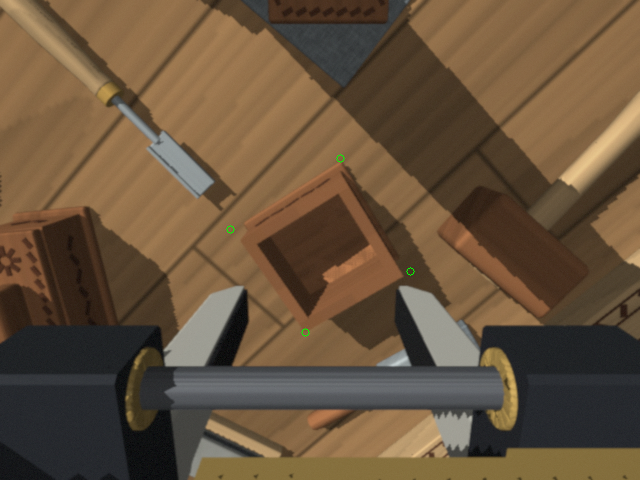

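```bash
python3 -c "
from h import *
p=np.load('pics/w14.npz')
a=np.array([back(p,u,.064)[:2] for u in((259,243),(344,194),(380,262),(308,318))]); print(np.round(a,3),a.mean(0),[np.linalg.norm(a[i]-a[(i+1)%4]).round(3) for i in range(4)],[np.degrees(np.arctan2(*(a[(i+1)%4]-a[i])[::-1])).round(1) for i in range(4)])
# gradient fit of mouth (80) and rim (100) squares
g=cv2.GaussianBlur(cv2.cvtColor(p['image'],cv2.COLOR_RGB2GRAY),(0,0),1.2).astype(np.float32)
G=np.hypot(cv2.Sobel(g,cv2.CV_32F,1,0),cv2.Sobel(g,cv2.CV_32F,0,1)); G=np.minimum(G,60)
R,t,K=p['R'],p['t'],p['mtx']; s=np.linspace(-.95,.95,40)
S=np.concatenate([np.c_[s,1+0*s],np.c_[s,-1+0*s],np.c_[1+0*s,s],np.c_[-1+0*s,s]])
Q=np.r_[S*.04,S*.05]
res=[]
for yaw in np.arange(50,80,1.):
  c,sn=np.cos(np.radians(yaw)),np.sin(np.radians(yaw)); W=Q@np.array([[c,sn],[-sn,c]])
  for x in np.arange(.592,.622,.001):
    for y in np.arange(-.126,-.096,.001):
      X=np.c_[W+[x,y],np.full(len(W),.064)]@R.T+t; u=X@K.T; u=u[:,:2]/u[:,2:]
      res.append((cv2.remap(G,u[:,0].astype(np.float32),u[:,1].astype(np.float32),1).mean(),yaw,x,y))
res.sort(reverse=True); print(np.round(res[:6],3))
f,yaw,x,y=res[0]; im=p['image'].copy()
for h in(.04,.05):
  pts=[proj(p,[x+np.cos(np.radians(yaw+k))*h*2**.5,y+np.sin(np.radians(yaw+k))*h*2**.5,.064]).round().astype(int) for k in(45,135,225,315)]
  cv2.polylines(im,[np.array(pts)],True,(0,255,0),1); print([list(q) for q in pts])
save(im[130:360,200:440],'fit')"
```

```text
[[ 0.563 -0.14 ]
 [ 0.584 -0.062]
 [ 0.647 -0.08 ]
 [ 0.64  -0.16 ]] [ 0.60856769 -0.11052333] [np.float64(0.081), np.float64(0.066), np.float64(0.08), np.float64(0.079)] [np.float64(75.2), np.float64(-16.6), np.float64(-94.9), np.float64(165.4)]
[[41.034 77.     0.609 -0.112]
 [40.662 77.     0.609 -0.113]
 [40.242 76.     0.609 -0.112]
 [40.14  78.     0.609 -0.112]
 [39.724 76.     0.609 -0.113]
 [39.61  77.     0.61  -0.112]]
[[np.int64(337), np.int64(192)], [np.int64(255), np.int64(243)], [np.int64(307), np.int64(317)], [np.int64(387), np.int64(271)]]
[[np.int64(342), np.int64(175)], [np.int64(239), np.int64(239)], [np.int64(304), np.int64(331)], [np.int64(403), np.int64(275)]]
```

Emit:
move_arm(
  translation=[
    [0,1,-25],
    [0,2,-60],
    [0,3,-95],
    [0,4,-130],
    [10,5,-165],
    [25,5,-195],
    [45,5,-209],
    [75,5,-209],
  ],
  roll=[0,0,0,0,0,0,0,0],
  jaw=[0.3,0.3,0.3,0.3,0.3,0.3,0.3,0.3],
)

```text
time_s: 29.23
tool_pos: [0.4434, 0.0651, 0.1224]
ee_rot: [1.494, 1.566, 0.716]
wrist_force: [0.8, -1.2, 0.4]
gripper_width: 0.0651
```

```bash
python3 -c "
from h import *
look('w15',dict(lid_square=.022)); go(.444,.061,.005,45,90)"
```

```text
lid_square 0.91 rect@z 0.022 [444.  60.] [97. 98.] 44.9 cm [0.444 0.062 0.022]
GO [113.7   2.4   3.2] roll 0.1 | cur jaw yaw 45.1 x [-0.008 -0.001 -1.   ] t 29.33 q7 0.71
```

Emit:
move_arm(
  translation=[
    [20,0,0],
    [50,0,0],
    [80,0,0],
    [100,0,0],
    [110,0,0],
    [115,0,0],
    [115,0,0],
    [115,0,0],
  ],
  roll=[0,0,0,0,0,0,0,0],
  jaw=[0.3,0.3,0.3,0.3,0.3,0.3,0.3,1],
)

```text
time_s: 30.0
tool_pos: [0.4456, 0.0611, 0.007]
ee_rot: [0.828, 1.569, 0.043]
wrist_force: [0.3, 0.1, 0.1]
gripper_width: 0.0615
```

Emit:
move_arm(
  translation=[
    [0,0,0],
    [0,0,0],
    [0,0,0],
    [0,0,0],
    [0,0,0],
    [0,0,0],
    [0,0,0],
    [0,0,0],
  ],
  roll=[0,0,0,0,0,0,0,0],
  jaw=[1,1,1,1,1,1,1,1],
)

```text
time_s: 30.67
tool_pos: [0.4444, 0.0614, 0.0063]
ee_rot: [1.215, 1.571, 0.43]
wrist_force: [-1.0, 0.3, 2.3]
gripper_width: 0.0239
```

```bash
python3 -c "
from h import *
s=robot.state();print(s['gripper_width'],s['tool_pos']); go(.609,-.112,.15,77,90); go(.609,-.112,.15)"
```

```text
0.023927672352211948 [0.44435769 0.06140151 0.00634473]
GO [-143.6   -6.3  239. ] roll -32.0 | cur jaw yaw 45.0 x [ 0.  0. -1.] t 30.67 q7 0.76
GO [-143.6   -6.3  239. ] roll 0 | cur jaw yaw 45.0 x [ 0.  0. -1.] t 30.67 q7 0.76
```

Emit:
move_arm(
  translation=[
    [-10,0,0],
    [-30,0,0],
    [-60,0,0],
    [-95,0,20],
    [-125,-1,50],
    [-143,-2,85],
    [-143,-3,115],
    [-143,-4,145],
  ],
  roll=[0,0,0,-5,-10,-15,-20,-25],
  jaw=[1,1,1,1,1,1,1,1],
)

```text
time_s: 31.33
tool_pos: [0.5456, -0.0453, 0.1506]
ee_rot: [0.249, 1.568, -0.095]
wrist_force: [0.6, 0.6, -0.7]
gripper_width: 0.0239
```

```bash
python3 -c "
from h import *
s=robot.state();print(s['gripper_width'],s['tool_pos']); go(.609,-.112,.12,77,90)"
```

```text
0.023936747999013165 [ 0.54560057 -0.04534919  0.15064447]
GO [ 30.9 -41.3  82.1] roll -6.7 | cur jaw yaw 70.3 x [ 0.003 -0.    -1.   ] t 31.33 q7 1.29
```

Emit:
move_arm(
  translation=[
    [0,-12,25],
    [5,-25,50],
    [15,-41,80],
    [25,-41,80],
    [30,-41,80],
    [30,-41,80],
    [30,-41,80],
    [30,-41,80],
  ],
  roll=[-3,-6.7,-6.7,-6.7,-6.7,-6.7,-6.7,-6.7],
  jaw=[1,1,1,1,1,1,1,1],
)

```text
time_s: 32.0
tool_pos: [0.605, -0.1082, 0.1196]
ee_rot: [1.721, 1.57, 1.491]
wrist_force: [-0.8, 0.5, -0.8]
gripper_width: 0.0239
```

```bash
python3 -c "
from h import *
s=robot.state();print(s['gripper_width'],s['tool_pos'],s['wrist_force']); go(.609,-.112,.06,77,90)"
```

```text
0.02394764464191083 [ 0.6049951  -0.1081819   0.11961248] [-0.77597337  0.51868656 -0.8268006 ]
GO [59.6 -2.9  4.8] roll -0.2 | cur jaw yaw 76.8 x [ 0.     0.001 -1.   ] t 32.0 q7 1.49
```

Emit:
move_arm(
  translation=[
    [10,-3,4],
    [25,-3,5],
    [36,-3,5],
    [43,-3,5],
    [49,-3,5],
    [54,-3,5],
    [58,-3,5],
    [60,-3,5],
  ],
  roll=[0,0,0,0,0,0,0,0],
  jaw=[1,1,1,1,1,1,1,1],
)

```text
time_s: 32.67
tool_pos: [0.6093, -0.1138, 0.0587]
ee_rot: [-3.01, 1.57, 3.042]
wrist_force: [-0.4, -1.2, -1.6]
gripper_width: 0.0239
```

Emit:
move_arm(
  translation=[
    [0.5,0,0],
    [1,0,0],
    [1,0,0],
    [1,0,0],
    [1,0,0],
    [1,0,0],
    [1,0,0],
    [1,0,0],
  ],
  roll=[0,0,0,0,0,0,0,0],
  jaw=[1,1,1,1,1,1,1,1],
)

```text
time_s: 33.33
tool_pos: [0.6096, -0.1139, 0.0584]
ee_rot: [0.032, 1.57, -0.2]
wrist_force: [-0.0, -0.1, 0.4]
gripper_width: 0.0237
```

Emit:
move_arm(
  translation=[
    [0.5,0,0],
    [0.5,0,0],
    [0.5,0,0],
    [0.5,0,0],
    [-10,0,0],
    [-40,0,0],
    [-75,0,0],
    [-110,0,0],
  ],
  roll=[0,0,0,0,0,0,0,0],
  jaw=[1,0.3,0.3,0.3,0.3,0.3,0.3,0.3],
)

```text
time_s: 34.0
tool_pos: [0.6089, -0.1138, 0.1695]
ee_rot: [-3.038, 1.569, 3.014]
wrist_force: [0.8, -0.0, 1.6]
gripper_width: 0.0639
```

Emit:
move_arm(
  translation=[
    [-20,20,-20],
    [-40,40,-40],
    [-40,70,-65],
    [-40,100,-90],
    [-40,130,-115],
    [-40,150,-130],
    [-40,150,-130],
    [-40,150,-130],
  ],
  roll=[0,0,0,0,0,0,0,0],
  jaw=[0.3,0.3,0.3,0.3,0.3,0.3,0.3,0.3],
)

```text
time_s: 34.67
tool_pos: [0.5171, 0.0636, 0.2091]
ee_rot: [0.522, 1.57, 0.294]
wrist_force: [-0.8, -0.0, -0.9]
gripper_width: 0.0649
```

```bash
python3 -c "
from h import *
s=robot.state(); print(s['tool_pos'],s['time_s'])
p=get('scene'); im=p['image']
cr=lambda x,y:cv2.resize(im[y:y+100,x:x+88],None,fx=3,fy=5*.9,interpolation=cv2.INTER_CUBIC)
q=[]
for x,y in((383,140),(305,215),(165,255)):
    q.append(cv2.resize(im[y:y+100,x:x+88],None,fx=3,fy=3,interpolation=cv2.INTER_CUBIC))
top=get('top')
save(np.vstack([np.hstack(q),cv2.resize(top['image'][130:310,100:460],(792,290))[:,:]]) ,'final')
for pp,n in((top,'top'),):
  for l in('lid_square','lid_oblong','lid_round'):
    for m in robot.masks_of(pp,l)[:3]:
      c=max(cv2.findContours(m['mask'].astype(np.uint8),0,2)[0],key=cv2.contourArea)[:,0]
      r=cv2.minAreaRect((np.array([back(pp,v,.074)[:2] for v in c.astype(float)])*1000).astype(np.float32)); print(l,round(m['score'],2),np.round(r[0]),np.round(r[1]),round(r[2],1))
"
```

```text
[0.51708952 0.06363379 0.20908172] 34.6667
lid_square 0.91 [ 610. -113.] [ 97. 101.] 75.8
lid_oblong 0.68 [ 611. -114.] [100.  98.] 76.4
lid_oblong 0.61 [ 462. -322.] [ 61. 141.] 50.0
lid_round 0.94 [567. 286.] [89. 93.] 0.6
lid_round 0.91 [ 301. -308.] [84. 87.] 0.5
lid_round 0.64 [ 252. -441.] [86. 86.] 45.2
```

View pics/final.png

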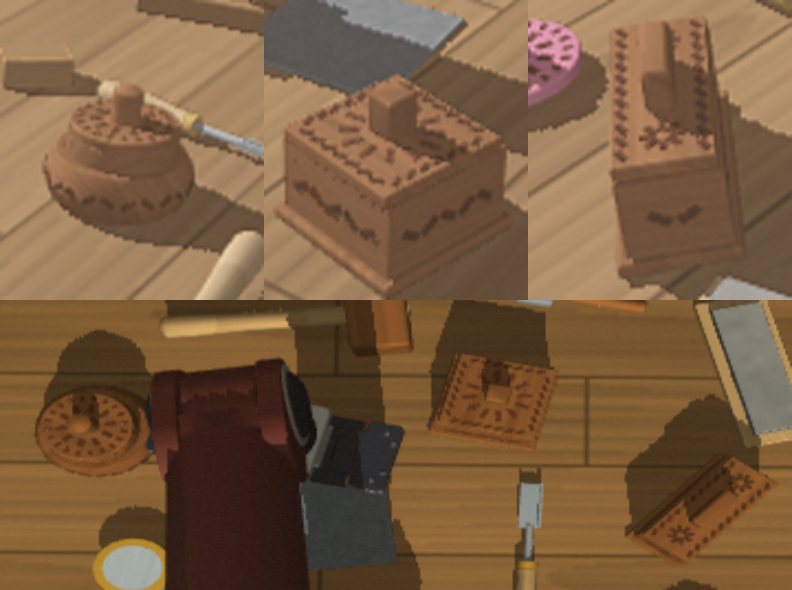

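All three lids sit flush, level and in line with their boxes, and the gripper is clear.

```bash
python3 -c "
from workcell import robot
print(robot.close_job())"
```

```text
the job is handed in; nothing more can be done
None
```

The job is handed in: each lid is on its own box after 34.7 s on the robot's clock. I laid the square lid on the felt pad, moved the round lid to the round box and the oblong lid to the oblong box. The square lid then went from the pad to the square box.

**What went wrong:** the first grasp closed on air. The camera views showed the real fingertips about 25 mm above the reported TCP. I corrected the grasp height for that, and every later grasp held.

**Last checks:**

| Check | Result |
|---|---|
| Square lid | about 2 mm from the box centre I measured, turned about 1° from the box |
| Oblong lid | about 2 mm from the box centre I measured, turned under 1° from the box |
| Round lid | about 4 mm from the box centre I measured |
| Seating | all three plates look flush on the rims in the last views |
| Gripper | open, empty and clear of everything |

**Disagreement:** in the last overhead picture the network also labelled the square lid as `lid_oblong`. I took this as a false report, since the picture shows the square lid on the square box.

**Not measured at the end:** I judged from the pictures, not by measurement, that the boxes, gouge, mallet and wax tin stayed where they were.

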